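# Centre the wobbly egg cup on its stand

## Robot

A 7-joint arm with a two-finger parallel gripper is mounted at the origin on the work surface. World frame = base frame: x ahead of the robot, y to its left, z up, the work surface at z = 0. Lengths are in m, angles in rad, forces in N, time in s.
With the tool pointing down it reaches from about 0.425 to 0.925 m from the base axis. Payload 6.8 kg.
Tool frame: the origin (TCP) lies midway between the tips of the shut fingers; the grasp point (between the pads) lies r.grasp_offset behind it (r.grasp_offset is the distance from the TCP to the grasp point, in m); z points along the fingers, y is the direction in which the jaws open and shut (so a half turn about z gives the same grasp; the last joint's range is limited). The gripper opens to 85 mm and grips with 20 to 120 N. Pads are 22 mm wide; open, the fingers measure 114 mm over their backs; the gripper's body (76 mm by 85 mm) begins 54 mm behind the grasp point. The pads swing forward as they close: fully open they stand 13 mm farther back than shut.
Start: joints at [-1.28, 0.477, 0.022, 1.555, -0.011, 1.109, -0.083], TCP at [0.262, 0.622, 0.203] pointing down, gripper open.
Joint ranges: [-2.96, 2.96], [-0.34, 2.1], [-1.41, 1.46], [0.24, 2.44], [-1.37, 4.51], [0.17, 1.92], [-2.96, 2.96]. Speed limits (rad/s): [2.39, 2.39, 3.14, 3.14, 3.14, 3.14, 3.14].

## Interface

Orientations are given as a rotation vector (axis times angle).
In Python, from bench import r gives the robot as it stands. The module is installed in compiled form; this text tells all that it offers.
- The arm moves only by the tool send_rows, never from a script. Its argument "moves" is one flat list of numbers, 4 for each row, row after row: the shift along the tool's x, y, z in mm, then the turn about the tool's z in degrees. A call has 1 to 8 rows; each row is the pose to reach, as a shift and turn from the pose commanded when the call began, along the tool's axes at that moment; what a row does not reach only later rows make up. A row lasts 1/8 s, in which the tool goes at most 62.5 mm and 10.7 degrees, less where a joint would pass 70% of its speed; a pose out of reach is approached as far as the arm can. A call with a gripper value outside its range is refused whole. "hand" is the closure, from 0 (fully open) to 1 (shut), set as the call begins (left out, the last holds). The fingers move at their own pace and stop on an object; "newtons" is the grip in N (left out, the last holds). Time passes only in rows, so rows that repeat a pose let the fingers close. It gives the time, the measured TCP pose, the force and the opening at its end, in the units of the state.
- r.get_obs(): the state, without advancing time (a new reading comes with each control period).
- r.grab_frame(name): name is "scene" or "top"; returns a dict with "img" (480x640x3 uint8, red, green, blue), "mtx" (3x3 intrinsics, pixels), "D" ([k1, k2, p1, p2, k3] as OpenCV has them; the pictures are not rectified), "world_to_cam" (4x4, takes a point from world to camera coordinates). Camera axes: x right, y up, looking along -z (the intrinsics and any distortion apply to the point x, -y, -z); pixel columns grow to the right and rows downward; lengths in m; the calibration is good to about 2 mm. A picture is of the moment at which its call begins. There is no depth.
- r.hand_in(): hands the job in, once; it reports no verdict.
The state is a dict: "clock": time; "joints": joint angles; "qvel": joint speeds; "tau": joint torques, N m; "tcp_pos": TCP position; "orientation": TCP orientation; "contact_force": force on the tool from outside, world axes, zero at the start; "moment": the same for the moment, N m; "grip_width": finger opening in m.
Only numpy, scipy, OpenCV 4.12 (cv2) and the standard library are available. Lean on these libraries where they do the work, as an engineer would, in place of code of your own. Each camera call takes 0.05 s, during which the arm holds its last target.

## Task

Two boiled eggs are being put out for breakfast: one is done, under its glass cloche, but the other egg cup was set down too near the edge of its little round stand. With light touches of the fingers on the outside of the cup, push it along the stand until it is upright in the middle, ready for the waiting cloche. Do not pick up or tip the cup, do not touch the egg, and leave the stand and everything else where they are.

Things in the scene. Friction and masses are not known exactly. Their poses are not given: they have to be found in the camera images.
- stand: The stand to work on: small round footed stand of pale stoneware, loose, 0.75 kg. Flat rimless disc top, 120 mm across, 10 mm thick, its upper face 60 mm above the origin, with a thin dark blue ring 82 mm across drawn on it where the cloche will sit; below it a 26 mm stem and a foot 86 mm across. Origin: centre of its underside, z up; its yaw means nothing.
- egg_cup: The sky-blue egg cup to be centred: round, loose, about 110 g, standing on the stand 24 to 36 mm off centre in any direction. Origin: centre of its underside; z is its axis, up. Flared foot 54 mm across (the widest part), 24 mm waist 18 mm up, bowl 49 mm across at its rim 41 mm up; white lines round foot and rim. It slides at about 1 N and stops with the finger.
- cup_foot (a point): Middle of the egg cup's flared foot, 7.5 mm above its origin on its axis. The foot's 54 mm edge is upright from 3.5 to 11 mm above the origin, all round. Under it the cup stands on a narrow ring only 28 mm across, so it wobbles: pushed at this foot it slides upright, pushed at the rim it tips over on to the edge of its foot (0.26 rad), higher up it may fall.
- cup_rim (a point): Centre of the egg cup's mouth, 41 mm above the cup's origin on its axis.
- egg: The brown boiled egg, 41 mm across and 53 mm tall, about 60 g, lying loose in the egg cup, blunt end down. Origin: the middle of its blunt end, 21 mm above the cup's origin; its top stands about 74 mm above the stand's top.
- finished_stand: The other, identical stand, with its egg cup and egg already in the middle under glass; to be left alone. Origin: centre of its underside. The stands may be either way round, one to the left and one to the right.
- finished_cloche: Clear glass bell, 84 mm across and 119 mm high with its ball knob, standing on the finished stand. Origin: centre of its open underside.
- waiting_cloche: The same kind of glass bell, standing on the counter beyond the stands, near the far edge. Origin: centre of its open underside.
- salt_shaker: White salt shaker with a metal cap, 38 mm across, 52 mm high, between the stands. Origin: centre of its underside.
- teaspoon: Steel teaspoon, 125 mm long, 7 mm high, lying between and a little beyond the stands. Origin: on the counter, about the middle of its length; the bowl lies to +x.
- milk_jug: White milk jug, 66 mm across, 78 mm high, handle at +y, to the left of the stands. Origin: centre of its underside.
- canister: White enamel canister with a lid and knob, 94 mm across, 125 mm high, to the right of the stands. Origin: centre of its underside.
There are look-alikes about, which are no part of the job. Leave any purple look-alike of the egg_cup alone.

How it is judged:
At the end, for the whole second after the job is handed in: The egg cup stands upright (within 0.08 rad) and still on the top of its stand, its axis within 8 mm of the stand's centre, with the egg in it (horizontal distance between egg_cup and stand below 0.008 m and z of egg_cup in the frame of stand between 0.056 and 0.064 m and angle between egg_cup's own z axis and vertical below 0.08 rad and distance between egg and egg_cup below 0.028 m and linear speed of egg_cup below 0.01 m/s and angle between stand's own z axis and vertical below 0.05 rad); the robot touches nothing.
It fails at once if the egg cup is picked up (its underside more than 10 mm above the top of the stand) or tipped by more than 0.2 rad (z of egg_cup in the frame of stand above 0.07 m or angle between egg_cup's own z axis and vertical above 0.2 rad).
It fails at once if the egg cup is pushed or squeezed hard (more than 12 N) instead of being touched lightly (contact force between the fingers and egg_cup above 12 N).
It fails at once if the robot touches the egg (contact force between any of the fingers, the arm and egg above 0.3 N).
It fails at once if the stand is shifted by more than 12 mm (distance of stand from where it was at the start of the episode above 0.012 m).
It fails at once if something else on the counter is moved by more than 12 mm (distance of any of finished_stand, finished_cloche, waiting_cloche, salt_shaker, teaspoon, milk_jug, canister from where it was at the start of the episode above 0.012 m).
It also fails if it takes over 45 s, if anything falls off the work surface, if the arm or the gripper's body presses on something with over 40 N, if the wrist force passes 120 N, or if a joint passes its speed limit or range.

## Working session

There is one attempt and no reset: what is moved stays moved. The work goes in short steps, Python scripts to look and compute and a tool call to move; the robot and the scene stay as the last step left them, time stands still between calls to the robot, and variables do not carry over. Pictures are saved under pics/ and viewed, and the job is handed in when it is done.

Besides the shell and the picture viewer there is one more tool, called after "Call:" as name(argument=value, ...) on one line, values as JSON. send_rows: Moves the arm, as the interface text tells. Its arguments: {"type":"object","properties":{"moves":{"type":"array"},"hand":{"type":"number"},"newtons":{"type":"number"}},"required":["moves"]}

```bash
mkdir -p pics; ls
python3 - <<'E'
from bench import r
import cv2,pickle
o=r.get_obs();print(o, r.grasp_offset)
for n in("scene","top"):
    f=r.grab_frame(n);pickle.dump(f,open(f'{n}0.pkl','wb'));cv2.imwrite(f'pics/{n}0.png',f['img'][:,:,::-1]);print(n,f['mtx'],f['D'],f['world_to_cam'])
E
```

```text
pics
{'clock': 0.0, 'joints': array([-1.28013565,  0.47781822,  0.02235003,  1.55642633, -0.01149169,
        1.10932223, -0.08309552]), 'qvel': array([ 0.00152093,  0.00211701,  0.00063108, -0.00053463,  0.002185  ,
       -0.00109263,  0.00076338]), 'tau': array([ 7.36382594e-05, -5.96450007e+01,  1.60798229e+00, -2.81200057e+01,
        1.23994367e-02,  9.16169083e-03, -2.87181479e-05]), 'tcp_pos': array([0.26186373, 0.62144146, 0.20192444]), 'orientation': array([-6.22154567e-01, -3.07914824e+00,  2.87892734e-03]), 'contact_force': array([ 0.11028888, -0.325189  ,  0.8939753 ]), 'moment': array([0.04339542, 0.00769555, 0.02265764]), 'grip_width': 0.08537653483928388} 0.0187
scene [[553.49184257   0.         315.75627209]
 [  0.         553.49184257 246.80873356]
 [  0.           0.           1.        ]] [-0.03589785  0.          0.          0.          0.        ] [[-6.28950543e-01  7.77444241e-01  1.29052138e-03  3.56920079e-01]
 [-4.94677139e-01 -4.01472103e-01  7.70788349e-01  2.26277769e-01]
 [ 5.99763072e-01  4.84149360e-01  6.37089990e-01 -1.56991646e+00]
 [ 0.00000000e+00  0.00000000e+00  0.00000000e+00  1.00000000e+00]]
top [[527.26792143   0.         315.33243538]
 [  0.         527.26792143 232.77917579]
 [  0.           0.           1.        ]] [-0.1122139  0.         0.         0.         0.       ] [[-1.23134712e-03 -9.99988365e-01 -4.66418641e-03  1.70916622e-02]
 [ 9.87694576e-01 -1.94561692e-03  1.56382990e-01 -5.97148447e-01]
 [-1.56390245e-01 -4.41422988e-03  9.87685479e-01 -1.37979657e+00]
 [ 0.00000000e+00  0.00000000e+00  0.00000000e+00  1.00000000e+00]]
```

View pics/scene0.png

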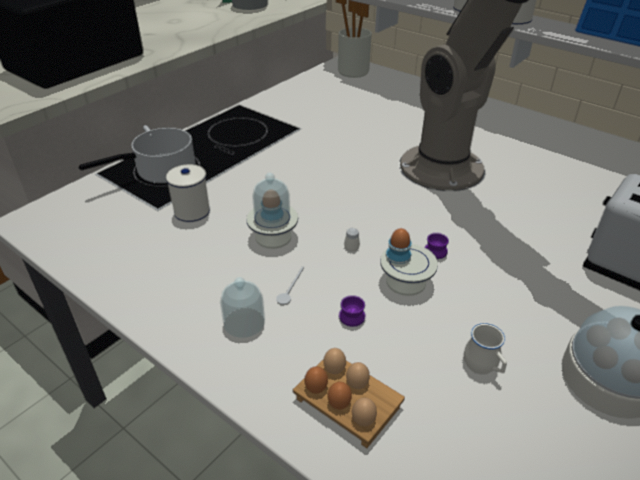

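View pics/top0.png

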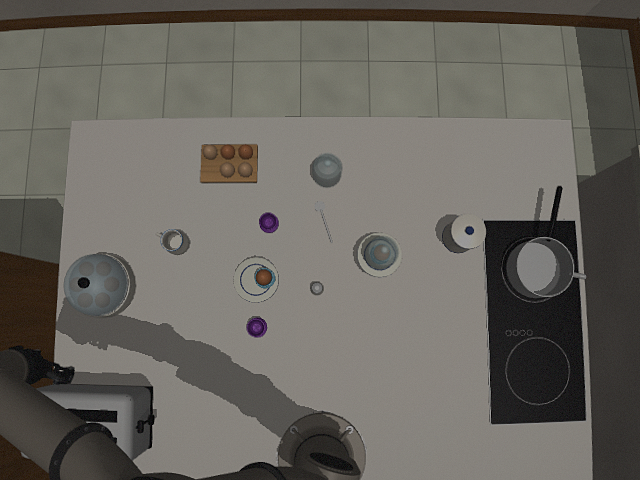

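Run:
```python
import cv2,pickle,numpy as np
a=pickle.load(open('top0.pkl','rb'))['img'][:,:,::-1];b=pickle.load(open('scene0.pkl','rb'))['img'][:,:,::-1]
A=cv2.resize(a[245:315,220:295],None,fx=5.3,fy=5.3,interpolation=cv2.INTER_CUBIC)
B=cv2.resize(b[220:300,370:450],None,fx=5,fy=5,interpolation=cv2.INTER_CUBIC)
h=min(A.shape[0],B.shape[0]);cv2.imwrite('pics/c0.png',np.hstack([A[:h],B[:h]]))
```

```text
(no output)
```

View pics/c0.png

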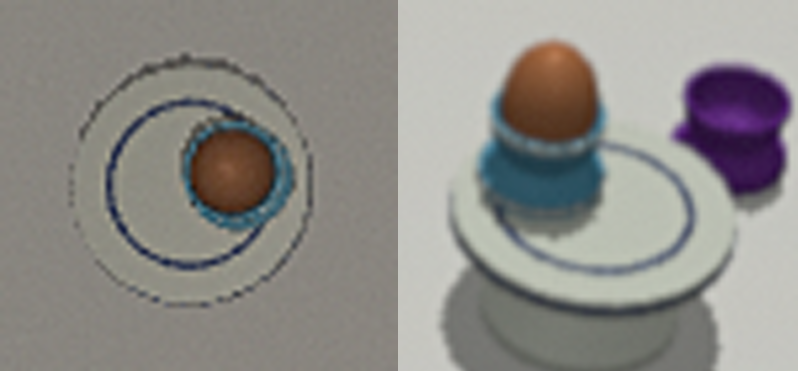

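```bash
cat > h.py <<'E'
import cv2,numpy as np
from scipy.optimize import least_squares
def rays(f,uv):
    n=cv2.undistortPoints(np.asarray(uv,float).reshape(-1,1,2),f['mtx'],f['D']).reshape(-1,2)
    R=f['world_to_cam'][:3,:3];t=f['world_to_cam'][:3,3]
    d=np.c_[n[:,0],-n[:,1],-np.ones(len(n))]@R
    return -R.T@t,d
def onplane(f,uv,z):
    C,d=rays(f,uv);return (C+d*((z-C[2])/d[:,2])[:,None])[:,:2]
def proj(f,P):
    P=np.atleast_2d(P);c=P@f['world_to_cam'][:3,:3].T+f['world_to_cam'][:3,3]
    c=c*[1,-1,-1];return cv2.projectPoints(c,np.zeros(3),np.zeros(3),f['mtx'],f['D'])[0].reshape(-1,2)
def circ(p,r=None,loss='soft_l1'):
    c0=p.mean(0)
    if r is None:
        s=least_squares(lambda q:np.hypot(*(p-q[:2]).T)-q[2],[*c0,.04],loss=loss,f_scale=.001).x
    else:
        s=least_squares(lambda q:np.hypot(*(p-q[:2]).T)-r,c0,loss=loss,f_scale=.001).x
    return s
def masks(f):
    hsv=cv2.cvtColor(f['img'],cv2.COLOR_RGB2HSV).astype(int);h,s,v=hsv[...,0],hsv[...,1],hsv[...,2]
    cup=(h>92)&(h<108)&(s>90)&(v>60)
    ring=(h>108)&(h<125)&(s>50)&(v<140)
    egg=((h<14)|(h>172))&(s>90)&(v>50)
    return cup,ring,egg
def pts(m,box):
    x0,y0,x1,y1=box;ys,xs=np.nonzero(m[y0:y1,x0:x1]);return np.c_[xs+x0,ys+y0].astype(float)
E
python3 - <<'E'
import pickle;from h import *
np.set_printoptions(precision=4,suppress=True)
for n,box in(('top',(225,245,290,315)),('scene',(375,220,442,300))):
    f=pickle.load(open(n+'0.pkl','rb'));cup,ring,egg=masks(f)
    R=onplane(f,pts(ring,box),.06);print(n,len(R),'cam',rays(f,[[0,0]])[0])
    print('ring',circ(R),circ(R,.041))
    c=pts(cup,box);print('cup px',len(c),c.min(0),c.max(0))
    hull=cv2.convexHull(c.astype(np.float32)).reshape(-1,2)
    H=onplane(f,hull,.071);print('hull fit',circ(H),circ(H,.027));print(np.c_[hull,H*1000].round(1))
    e=pts(egg,box);print('egg',len(e),e.mean(0),onplane(f,[e.mean(0)],.06+.021+.0265))
E
```

```text
top 68 cam [0.374  0.0098 1.4563]
ring [0.4706 0.1752 0.0409] [0.4706 0.1751]
cup px 82 [255. 268.] [274. 287.]
hull fit [0.4742 0.1505 0.0258] [0.4743 0.1506]
[[274.  280.  468.  124.8]
 [273.  282.  462.7 127.4]
 [271.  285.  454.8 132.6]
 [267.  287.  449.6 143. ]
 [261.  287.  449.6 158.8]
 [259.  286.  452.2 164.1]
 [258.  285.  454.8 166.8]
 [256.  282.  462.7 172.2]
 [255.  280.  467.9 174.9]
 [255.  274.  483.7 175.1]
 [256.  272.  489.  172.5]
 [259.  269.  497.  164.7]
 [262.  268.  499.6 156.8]
 [265.  268.  499.6 148.9]
 [268.  269.  496.9 140.9]
 [271.  271.  491.7 132.9]
 [273.  273.  486.4 127.6]
 [274.  276.  478.5 124.9]]
egg 182 [263.1813 276.8242] [[0.4736 0.1496]]
scene 10 cam [1.278  0.5734 0.8253]
ring [0.4693 0.1725 0.0409] [0.4691 0.1723]
cup px 227 [387. 241.] [410. 261.]
hull fit [0.4648 0.1432 0.0343] [0.4723 0.1471]
[[410.  255.  463.9 171.2]
 [409.  257.  470.8 173. ]
 [407.  259.  479.  173.1]
 [405.  260.  484.3 171.6]
 [401.  261.  492.3 166.8]
 [399.  261.  494.9 163.6]
 [394.  260.  498.8 153.8]
 [391.  259.  500.  147.2]
 [387.  255.  494.5 133.6]
 [387.  250.  480.7 124.5]
 [389.  241.  452.4 111.1]
 [410.  242.  426.6 148.3]]
egg 278 [400.0324 238.3165] [[0.4704 0.1464]]
```

```bash
cat >> h.py <<'E'
from scipy.spatial.transform import Rotation as Ro
def tool(o,target,xdir=None):
    R=Ro.from_rotvec(o['orientation']).as_matrix()
    s=R.T@(np.array(target)-o['tcp_pos'])*1000
    t=None
    if xdir is not None:
        v=R.T@np.array([*xdir,0]);t=np.degrees(np.arctan2(v[1],v[0]))
    return s.round(1),t,R[:,:2].T.round(3)
E
python3 - <<'E'
import pickle;from h import *
from bench import r
f=pickle.load(open('top0.pkl','rb'))
print('salt',onplane(f,[[317,287]],.052),'knobless jug',onplane(f,[[175,239]],.078),'purple',onplane(f,[[257,326]],.04))
print(tool(r.get_obs(),[.480,.095,.20],(-.13,.991)))
E
```

```text
salt [[0.45055326 0.01186481]] knobless jug [[0.57621233 0.3902233 ]] purple [[0.34757487 0.1716195 ]]
(array([-405.4, -400.5,    2.7]), np.float64(59.67892275967523), array([[-0.922,  0.388, -0.   ],
       [ 0.388,  0.922, -0.002]]))
```

Call:
send_rows(moves=[0,0,-50,0,-40,-40,-60,10,-80,-80,-60,20,-120,-120,-60,30,-160,-160,-60,40,-200,-200,-60,50,-240,-240,-60,60,-280,-280,-60,60], hand=1, newtons=20)

```text
clock: 1.1
tcp_pos: [0.4116, 0.2534, 0.2627]
orientation: [-2.081, -2.354, 0.0]
contact_force: [0.8, -0.3, -0.9]
grip_width: -0.0001
```

Run:
```python
from h import *
from bench import r
o=r.get_obs();print(o['clock'],o['tcp_pos'],o['grip_width'],o['joints'],tool(o,[.480,.095,.20],(-.13,.991)))
```

```text
1.1 [0.41162444 0.25338231 0.26273955] -0.000149532300591442 [-1.00888308  0.09213528  0.35544507  1.94381774 -0.03589415  1.11180093
 -0.51597637] (array([-165.6,   48.5,   62.7]), np.float64(-0.4299265362025664), array([[-0.123,  0.992,  0.   ],
       [ 0.992,  0.123, -0.   ]]))
```

Call:
send_rows(moves=[-55,16,0,0,-110,32,0,0,-166,48,0,0,-166,48,30,0,-166,48,62,0,-166,48,62,0])

```text
clock: 1.85
tcp_pos: [0.4777, 0.0958, 0.199]
orientation: [-2.078, -2.354, 0.008]
contact_force: [0.0, -0.1, 1.4]
grip_width: 0.0001
```

Run:
```python
from h import *
from bench import r
import pickle
o=r.get_obs();print(o['clock'],o['tcp_pos'],o['contact_force'],tool(o,[.480,.095,.067],(-.13,.991)))
ims=[]
for n,(x,y) in(("scene",(330,180)),("top",(200,210))):
    f=r.grab_frame(n);pickle.dump(f,open(f'{n}1.pkl','wb'));ims.append(cv2.resize(f['img'][y:y+130,x:x+130,::-1],(400,400),interpolation=cv2.INTER_CUBIC))
cv2.imwrite('pics/c1.png',np.hstack(ims))
```

```text
1.85 [0.4777055  0.09582803 0.1989741 ] [ 0.02905902 -0.08482198  1.41936193] (array([ -0.9,   2.8, 132. ]), np.float64(-0.34445351298124194), array([[-0.124,  0.992, -0.002],
       [ 0.992,  0.124, -0.005]]))
```

View pics/c1.png

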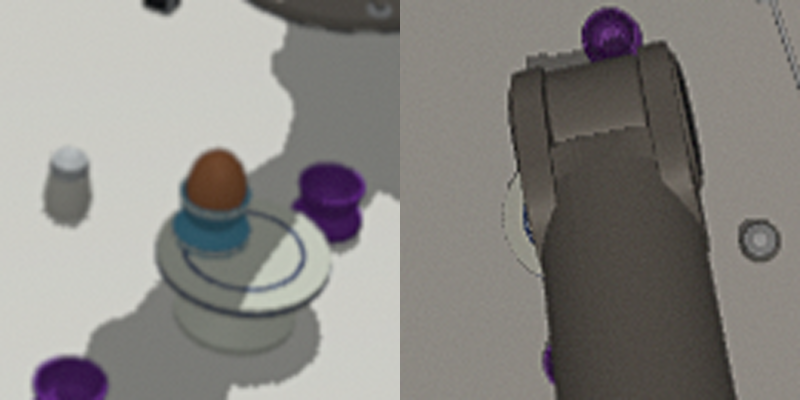

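Call:
send_rows(moves=[-2,3,40,0,-2,3,80,0,-2,3,110,0,-2,3,128,0,-2,3,132,0,-2,3,132,0])

```text
clock: 2.7
tcp_pos: [0.4839, 0.0954, 0.0699]
orientation: [2.078, 2.355, 0.002]
contact_force: [-0.4, -0.1, 0.2]
grip_width: -0.0002
```

```bash
cat > look.py <<'E'
from h import *
from bench import r
import pickle,sys
k=sys.argv[1]
o=r.get_obs();print(o['clock'],o['tcp_pos'],o['contact_force'],tool(o,[.480,.095,.067],(-.13,.991)))
f=r.grab_frame("scene");pickle.dump(f,open(f'scene{k}.pkl','wb'))
print('tcp px',proj(f,o['tcp_pos']))
cv2.imwrite(f'pics/c{k}.png',cv2.resize(f['img'][185:305,350:470,::-1],(600,600),interpolation=cv2.INTER_CUBIC))
E
python3 look.py 2
```

```text
2.7 [0.48388453 0.09539824 0.06992662] [-0.39896015 -0.0621151   0.16212233] (array([ 0.1, -3.9,  2.9]), np.float64(-0.3043216680082471), array([[-0.125,  0.992,  0.001],
       [ 0.992,  0.125,  0.002]]))
tcp px [[374.77819899 245.64072113]]
```

View pics/c2.png

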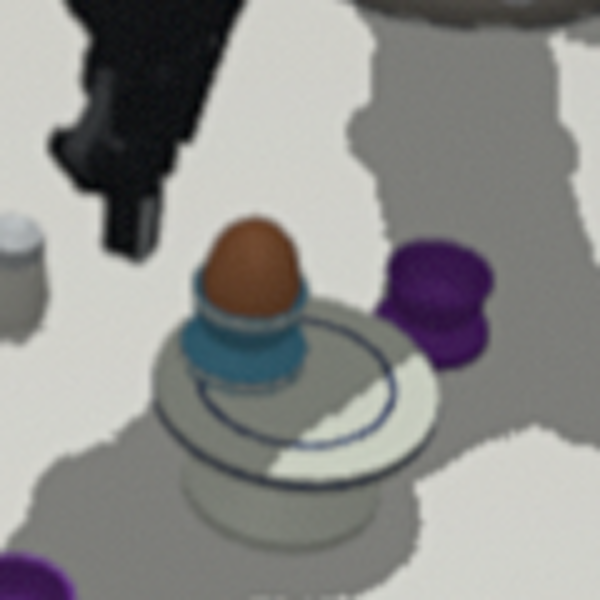

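Run:
```python
from h import *
from bench import r
import pickle
f=pickle.load(open('scene1.pkl','rb'));print(proj(f,[.4777,.0958,.199]))
o=r.get_obs();print(o['tcp_pos'],o['orientation'])
f=r.grab_frame("scene");g=np.clip((f['img'][150:270,330:450,::-1]/255.)**.5*255,0,255).astype(np.uint8)
g=cv2.resize(g,(600,600),interpolation=cv2.INTER_CUBIC)
R=Ro.from_rotvec(o['orientation']).as_matrix()
for d in(0,.0187,.0727):
    for x,y in((0,0),(.011,.0145),(.011,-.0145),(-.011,.0145),(-.011,-.0145)):
        p=proj(f,o['tcp_pos']+R@[x,y,-d])[0];cv2.circle(g,tuple(int(v) for v in (p-[330,150])*5),3,(0,0,255),-1)
cv2.imwrite('pics/c3.png',g)
```

```text
[[381.11286788 194.55770163]]
[0.48397923 0.09541204 0.07009692] [2.07779936 2.35525117 0.00316675]
```

View pics/c3.png

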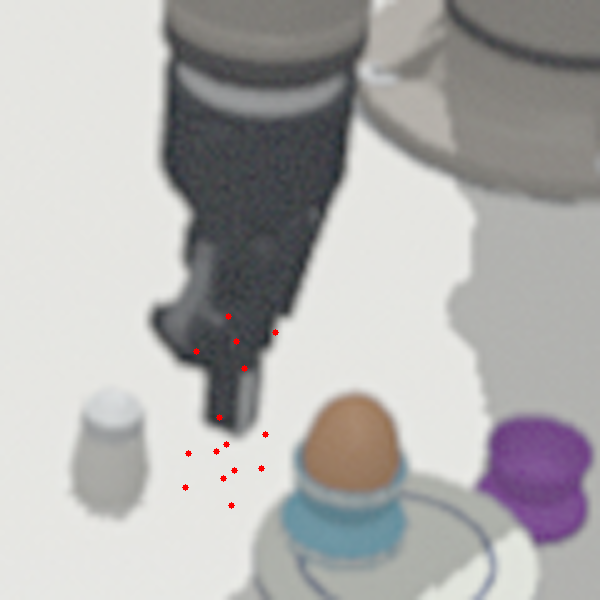

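Run:
```python
from h import *
from bench import r
import pickle
f=pickle.load(open('scene0.pkl','rb'));print('base scene',proj(f,[[0,0,0]]));t=pickle.load(open('top0.pkl','rb'))
print('top base',proj(t,[[0,0,0]]),'tcp0',proj(t,[[.2619,.6214,.2019]]))
for z in(.07,.08,.09,.1,.11): print(z,proj(f,[[.484,.0954,z]]), onplane(f,[[376.4,236.4]],z))
g=t['img'][320:420,0:160,::-1];g=np.clip((g/255.)**.5*255,0,255).astype(np.uint8)
cv2.imwrite('pics/c4.png',cv2.resize(g,(800,500),interpolation=cv2.INTER_CUBIC))
```

```text
base scene [[441.26516044 167.23946056]]
top base [[321.72636539 456.17028494]] tcp0 [[ 63.50632196 360.90617937]]
0.07 [[374.75090593 245.64119741]] [[0.45526724 0.08018735]]
0.08 [[375.07437695 242.02851781]] [[0.46615993 0.08671776]]
0.09 [[375.40116066 238.37677679]] [[0.47705261 0.09324818]]
0.1 [[375.7313049  234.68537253]] [[0.4879453  0.09977859]]
0.11 [[376.06485833 230.95369161]] [[0.49883799 0.106309  ]]
```

View pics/c4.png

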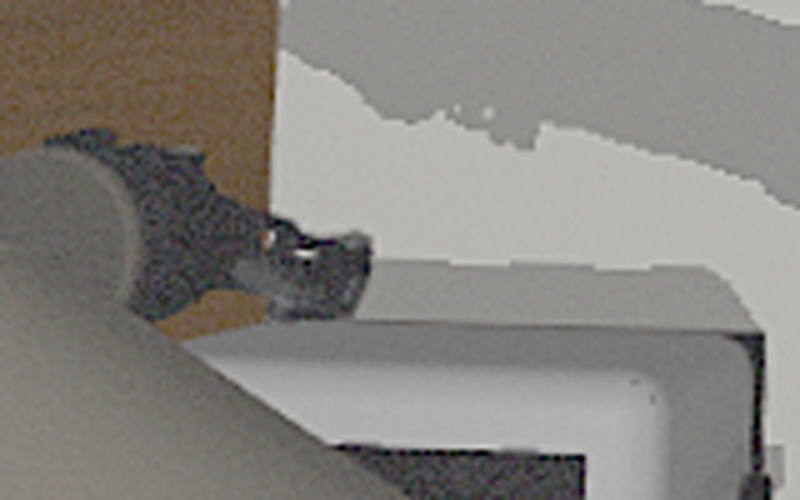

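Run:
```python
from h import *
import pickle
ims=[]
for k,(cx,cy) in(('1',(380,180)),('2',(376,230))):
    f=pickle.load(open(f'scene{k}.pkl','rb'));g=f['img'][cy-25:cy+25,cx-25:cx+25,::-1]
    g=np.clip((g/255.)**.5*255,0,255).astype(np.uint8);ims.append(cv2.resize(g,(400,400),interpolation=cv2.INTER_NEAREST))
cv2.imwrite('pics/c5.png',np.hstack(ims))
```

```text
(no output)
```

View pics/c5.png

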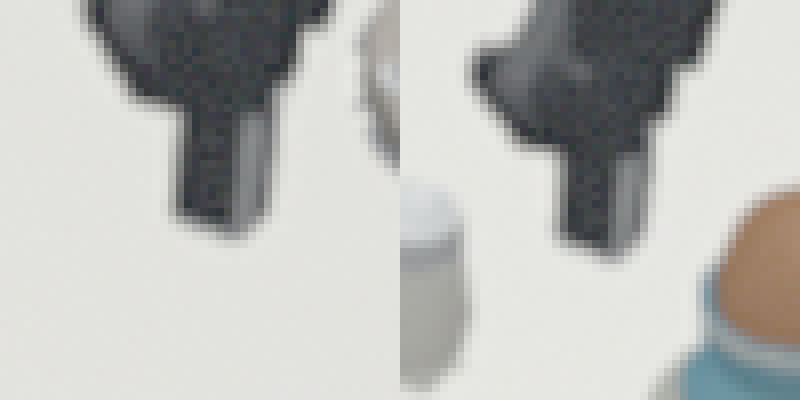

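Run:
```python
from h import *
import pickle
f=pickle.load(open('scene2.pkl','rb'))
T=[np.array([.4777,.0958,.199]),np.array([.4839,.0954,.0700])]
uv=np.array([[384,184.7],[377.5,237.5]])
s=least_squares(lambda d:np.ravel(proj(f,np.array(T)+d)-uv),np.zeros(3));print(s.x,s.fun,np.sqrt(np.diag(np.linalg.inv(s.jac.T@s.jac))))
```

```text
[0.00429764 0.00724524 0.02866306] [ 0.07687915  0.00967052 -0.08239518 -0.01042726] [0.02120877 0.01262726 0.01753622]
```

Run:
```python
from h import *
import pickle
from bench import r
t=pickle.load(open('top0.pkl','rb'));print(onplane(t,[[290,187],[269,222],[326,180],[320,205],[257,165]],0))
print(tool(r.get_obs(),[.69,.07,.17]))
```

```text
[[ 0.73635581  0.08810901]
 [ 0.63553457  0.1464669 ]
 [ 0.75656086 -0.01418395]
 [ 0.6839262   0.00308391]
 [ 0.80158862  0.18325707]]
(array([-50.8, 201.5, -99.6]), None, array([[-0.125,  0.992,  0.001],
       [ 0.992,  0.125,  0.002]]))
```

Call:
send_rows(moves=[0,0,-50,0,0,0,-100,0,-10,58,-100,0,-20,116,-100,0,-30,175,-100,0,-40,233,-100,0,-40,233,-100,0,-40,233,-100,0])

```text
clock: 3.8
tcp_pos: [0.7188, 0.0841, 0.1692]
orientation: [-2.079, -2.355, 0.0]
contact_force: [-0.2, -0.2, 0.3]
grip_width: -0.0002
```

Run:
```python
from h import *
from bench import r
import pickle
o=r.get_obs();print(o['clock'],o['tcp_pos'],o['contact_force'])
f=r.grab_frame("scene");pickle.dump(f,open('scene3.pkl','wb'));t=r.grab_frame("top");pickle.dump(t,open('top3.pkl','wb'))
p=proj(f,o['tcp_pos'])[0];q=proj(t,o['tcp_pos'])[0];print(p,q)
ims=[]
for im,c in((f,p),(t,q)):
    x,y=(c-50).astype(int);print(x,y);g=im['img'][y:y+100,x:x+100,::-1];g=np.clip((g/255.)**.5*255,0,255).astype(np.uint8);ims.append(cv2.resize(g,(400,400),interpolation=cv2.INTER_NEAREST))
cv2.imwrite('pics/c6.png',np.hstack(ims))
```

```text
3.8 [0.71877518 0.08408193 0.16918862] [-0.24572809 -0.2158343   0.30395464]
[299.23269227 265.0453309 ] [288.06032514 177.54004874]
249 215
238 127
```

View pics/c6.png

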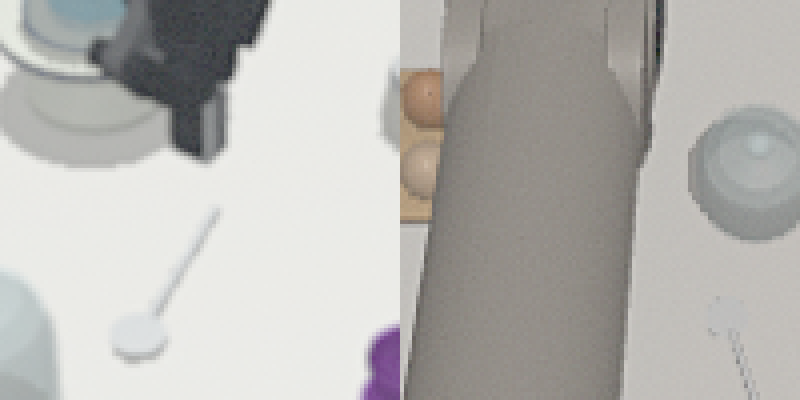

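Run:
```python
from h import *
import pickle
f=pickle.load(open('scene2.pkl','rb'))
T=[np.array([.4777,.0958,.199]),np.array([.4839,.0954,.0700]),np.array([.71877,.0841,.1692])]
uv=np.array([[384,184.7],[377.5,237.5],[300.75,255.5]])
s=least_squares(lambda d:np.ravel(proj(f,np.array(T)+d)-uv),np.zeros(3));print(s.x,s.fun,np.sqrt(np.diag(np.linalg.inv(s.jac.T@s.jac))))
```

```text
[0.00236417 0.00609211 0.02715005] [ 0.06992119  0.034028   -0.07355308 -0.10901247 -0.00115052  0.06015023] [0.00812375 0.00566248 0.00759069]
```

Call:
send_rows(moves=[0,0,50,0,0,0,100,0,0,0,130,0,0,0,145,0,0,0,150,0,0,0,150,0])

```text
clock: 4.65
tcp_pos: [0.7198, 0.0844, 0.0202]
orientation: [2.078, 2.355, 0.002]
contact_force: [1.2, 0.0, 0.5]
grip_width: 0.0001
```

Run:
```python
from h import *
from bench import r
import pickle
o=r.get_obs();print(o['clock'],o['tcp_pos'],o['contact_force'])
f=r.grab_frame("scene");pickle.dump(f,open('scene4.pkl','wb'))
p=proj(f,o['tcp_pos'])[0];print(p)
x,y=(p-50).astype(int);print(x,y);g=f['img'][y:y+100,x:x+100,::-1];cv2.imwrite('pics/c7.png',cv2.resize(g,(500,500),interpolation=cv2.INTER_NEAREST))
```

```text
4.65 [0.71978557 0.08436579 0.02021072] [1.20865083 0.03817629 0.45271081]
[300.36730844 322.32943254]
250 272
```

View pics/c7.png

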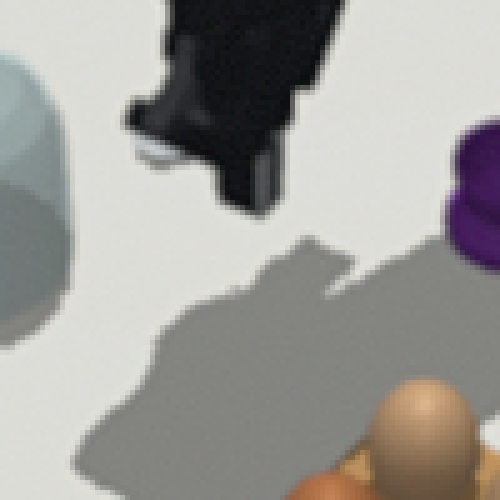

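Call:
send_rows(moves=[0,0,6,0,0,0,12,0,0,0,15,0,0,0,17,0,0,0,17,0])

```text
clock: 5.32
tcp_pos: [0.719, 0.0842, 0.0017]
orientation: [-2.078, -2.355, 0.0]
contact_force: [0.1, 1.0, 1.0]
grip_width: 0.0002
```

Run:
```python
from h import *
from bench import r
import pickle
o=r.get_obs();print(o['clock'],o['tcp_pos'],o['contact_force'])
f=r.grab_frame("scene");pickle.dump(f,open('scene5.pkl','wb'))
p=proj(f,o['tcp_pos'])[0];print(p)
x,y=(p-50).astype(int);print(x,y);g=f['img'][y:y+100,x:x+100,::-1];cv2.imwrite('pics/c8.png',cv2.resize(g,(500,500),interpolation=cv2.INTER_NEAREST))
```

```text
5.325 [0.71898429 0.08422088 0.00167001] [0.06156531 0.99654082 0.99529173]
[300.72769901 328.44631214]
250 278
```

View pics/c8.png

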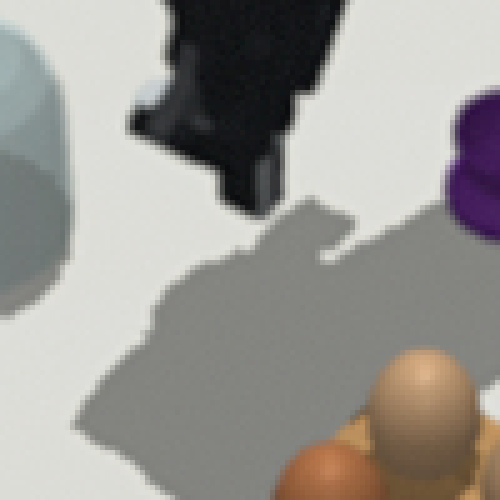

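Call:
send_rows(moves=[0,0,5,0,0,0,10,0,0,0,13,0,0,0,13,0])

```text
clock: 5.88
tcp_pos: [0.7188, 0.0842, -0.0116]
orientation: [-2.078, -2.355, 0.001]
contact_force: [-0.2, -0.3, 0.2]
grip_width: -0.0
```

Run:
```python
from h import *
from bench import r
import pickle
o=r.get_obs();print(o['clock'],o['tcp_pos'],o['contact_force'])
f=r.grab_frame("scene");pickle.dump(f,open('scene6.pkl','wb'))
g=f['img'][278:378,250:350,::-1];cv2.imwrite('pics/c9.png',cv2.resize(g,(500,500),interpolation=cv2.INTER_NEAREST))
```

```text
5.875 [ 0.71877302  0.08421462 -0.01158457] [-0.2154737  -0.25945841  0.23705581]
```

View pics/c9.png

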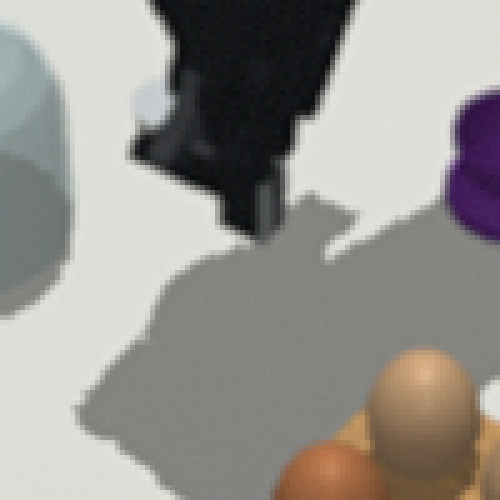

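Call:
send_rows(moves=[0,0,4,0,0,0,8,0,0,0,8,0,0,0,8,0])

```text
clock: 6.42
tcp_pos: [0.7191, 0.0842, -0.0191]
orientation: [2.079, 2.356, -0.0]
contact_force: [0.6, 0.1, 0.6]
grip_width: -0.0
```

Call:
send_rows(moves=[0,0,2,0,0,0,3,0,0,0,3,0])

```text
clock: 6.8
tcp_pos: [0.719, 0.0843, -0.0222]
orientation: [-2.079, -2.356, 0.0]
contact_force: [-0.1, -0.8, 0.5]
grip_width: 0.0002
```

Call:
send_rows(moves=[0,0,1,0,0,0,2,0,0,0,2,0])

```text
clock: 7.18
tcp_pos: [0.719, 0.0843, -0.0242]
orientation: [-2.079, -2.356, 0.0]
contact_force: [0.5, -0.5, 0.2]
grip_width: -0.0002
```

Call:
send_rows(moves=[0,0,1,0,0,0,2,0,0,0,2,0])

```text
clock: 7.55
tcp_pos: [0.719, 0.0843, -0.0262]
orientation: [-2.079, -2.355, 0.0]
contact_force: [0.8, -0.7, 0.4]
grip_width: -0.0
```

Call:
send_rows(moves=[0,0,1,0,0,0,2,0,0,0,2,0])

```text
clock: 7.92
tcp_pos: [0.7191, 0.0842, -0.0281]
orientation: [2.079, 2.356, 0.0]
contact_force: [0.0, -0.2, -0.3]
grip_width: 0.0003
```

Run:
```python
from h import *
from bench import r
import pickle
o=r.get_obs();print(o['clock'],o['tcp_pos'],o['contact_force'])
f=r.grab_frame("scene");pickle.dump(f,open('scene7.pkl','wb'))
g=f['img'][278:378,250:350,::-1];cv2.imwrite('pics/c10.png',cv2.resize(g,(500,500),interpolation=cv2.INTER_NEAREST))
```

```text
7.925 [ 0.71910044  0.08421524 -0.02811576] [ 0.03529705 -0.22410954 -0.29964945]
```

View pics/c10.png

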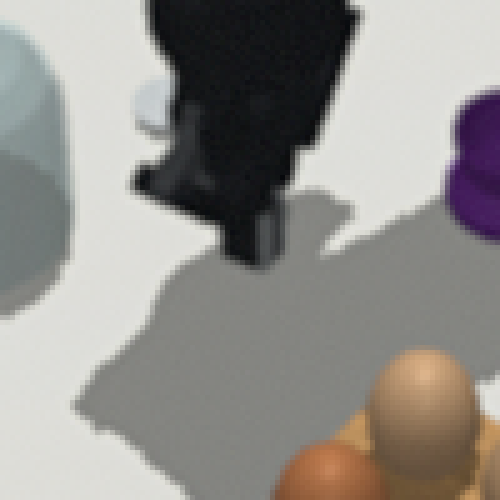

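Call:
send_rows(moves=[0,0,1,0,0,0,2,0,0,0,2,0])

```text
clock: 8.35
tcp_pos: [0.7192, 0.0843, -0.0282]
orientation: [-2.078, -2.355, -0.001]
contact_force: [-5.6, 0.2, 13.6]
grip_width: 0.0004
```

Call:
send_rows(moves=[0,0,1,0,0,0,2,0,0,0,2,0])

```text
clock: 8.72
tcp_pos: [0.7192, 0.0843, -0.0283]
orientation: [-2.078, -2.354, -0.001]
contact_force: [-10.4, 0.1, 25.3]
grip_width: 0.0001
```

Call:
send_rows(moves=[0,0,1,0,0,0,2,0,0,0,2,0])

```text
clock: 9.1
tcp_pos: [0.7193, 0.0843, -0.0284]
orientation: [-2.078, -2.354, -0.002]
contact_force: [-17.0, 0.8, 39.0]
grip_width: 0.0001
```

Call:
send_rows(moves=[0,0,-10,0,0,0,-40,0,0,0,-100,0,0,0,-100,0])

```text
clock: 9.6
tcp_pos: [0.7232, 0.084, 0.0716]
orientation: [2.075, 2.35, 0.011]
contact_force: [-0.2, 0.2, -0.8]
grip_width: -0.0001
```

Run:
```python
from h import *
import pickle
from bench import r
f=pickle.load(open('scene7.pkl','rb'))
print(onplane(f,[[303,331.4],[294.7,325.8],[306.5,328.5]],0.0)-[.7191,.0842])
print(r.get_obs()['tcp_pos'],r.get_obs()['contact_force'])
g=f['img'][310:340,280:320,::-1];g=np.clip((g/255.)**.4*255,0,255).astype(np.uint8);cv2.imwrite('pics/c11.png',cv2.resize(g,(800,600),interpolation=cv2.INTER_NEAREST))
```

```text
[[ 0.00187351  0.00753991]
 [ 0.00094893 -0.01486453]
 [-0.00836778  0.00802761]]
[0.72322381 0.084034   0.07157778] [-0.16319836  0.17782838 -0.76037334]
```

View pics/c11.png

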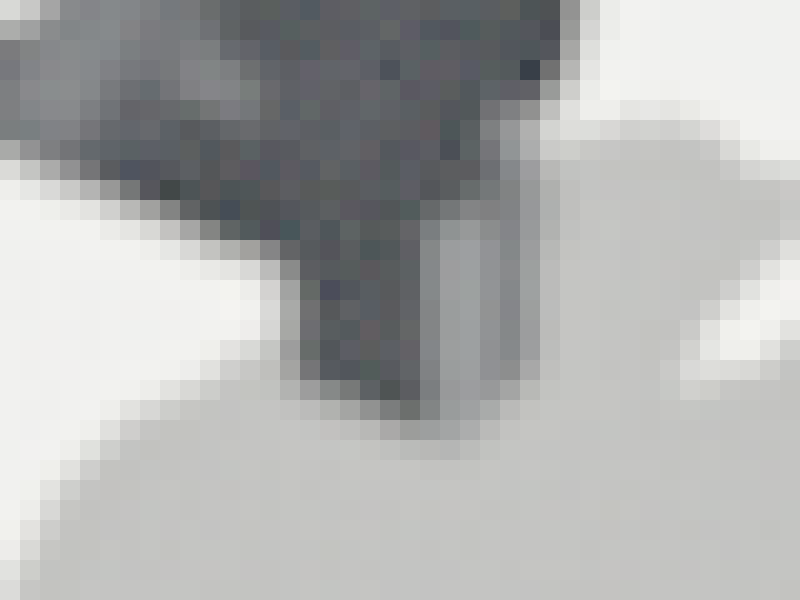

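Run:
```python
from h import *
import pickle
f=pickle.load(open('scene7.pkl','rb'))
p=onplane(f,[[294.5,328.5],[301.5,331],[306.3,328.2]],0.0)-[.7191,.0842]
R=np.array([[-.125,.992],[.992,.125]])
print(p*1000);print((R@p.T).T*1000,'tool axes')
```

```text
[[  6.65878589 -10.48778783]
 [  2.93862904   4.56143871]
 [ -8.72933568   7.21057259]]
[[-11.23623377   5.29454213]
 [  4.15761857   3.48529985]
 [  8.24405497  -7.75817942]] tool axes
```

Run:
```python
from h import *
import pickle
f=pickle.load(open('scene2.pkl','rb'))
x0,y0=330,130
g=f['img'][y0:y0+120,x0:x0+120,::-1];g=np.clip((g/255.)**.4*255,0,255).astype(np.uint8);g=cv2.resize(g,(600,600),interpolation=cv2.INTER_CUBIC)
R=np.array([[-.125,.992,0],[.992,.125,0],[0,0,-1]]).T
T=np.array([.4839,.0954,.070])
def box(hx,hy,d,col):
    P=[proj(f,T+R@np.array([sx*hx,sy*hy,-d]))[0] for sx,sy in((1,1),(1,-1),(-1,-1),(-1,1))]
    cv2.polylines(g,[((np.array(P)-[x0,y0]+.5)*5).astype(np.int32)],True,col,1)
for d,c in((.028,(0,0,255)),(.0727,(0,200,0)),(.1007,(255,0,0)),(.14,(0,255,255))):
    box(.011,.0075 if d<.03 else .0425,d,c) if d<.03 else box(.038,.0425,d,c)
cv2.imwrite('pics/c12.png',g)
```

```text
(no output)
```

View pics/c12.png

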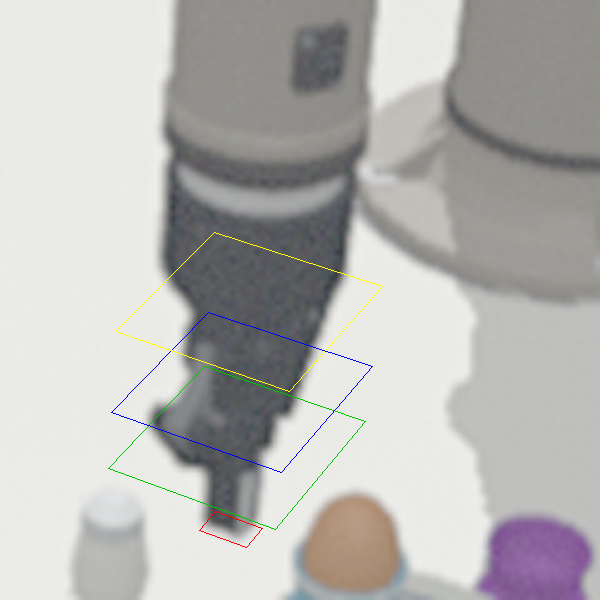

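Run:
```python
from h import *
from bench import r
print(tool(r.get_obs(),[.4810,.0925,.130],(-.13,.991)))
```

```text
(array([  38.5, -238.7,  -60.8]), np.float64(-0.343924063101812), array([[-0.124,  0.992, -0.   ],
       [ 0.992,  0.124,  0.01 ]]))
```

Call:
send_rows(moves=[0,0,-50,0,10,-58,-58,0,20,-116,-58,0,28,-175,-58,0,36,-233,-58,0,36,-236,-58,0,36,-236,-58,0,36,-236,-58,0])

```text
clock: 10.6
tcp_pos: [0.4821, 0.0907, 0.1241]
orientation: [2.078, 2.354, 0.001]
contact_force: [-1.0, 0.2, -0.1]
grip_width: -0.0003
```

Run:
```python
from h import *
from bench import r
print(tool(r.get_obs(),[.4810,.0925,.039],(-.13,.991)),r.get_obs()['tcp_pos'])
```

```text
(array([ 2. , -1. , 85.1]), np.float64(-0.33405637683533485), array([[-0.124,  0.992, -0.   ],
       [ 0.992,  0.124,  0.001]])) [0.48208289 0.0907084  0.12407748]
```

Call:
send_rows(moves=[0,-1,40,0,0,-1,70,0,0,-1,82,0,0,-1,85,0,0,-1,85,0,0,-1,85,0])

```text
clock: 11.35
tcp_pos: [0.4803, 0.0907, 0.0398]
orientation: [2.078, 2.355, 0.003]
contact_force: [-0.1, 0.1, 0.1]
grip_width: 0.0005
```

```bash
python3 look.py 13
```

```text
11.35 [0.48027433 0.09071564 0.03976242] [-0.05255901  0.1346512   0.09435883] (array([  4.3,   0.3, -27.2]), np.float64(-0.3270532125259303), array([[-0.124,  0.992,  0.001],
       [ 0.992,  0.124,  0.002]]))
tcp px [[372.98533923 254.599191  ]]
```

View pics/c13.png

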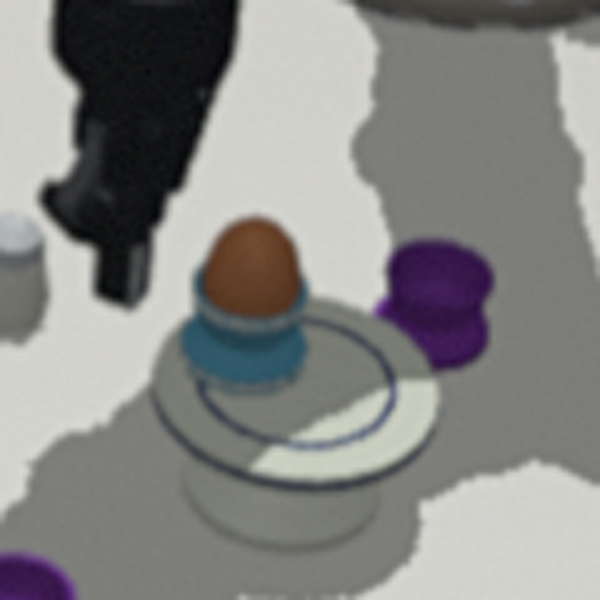

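Call:
send_rows(moves=[5,0,1,0,10,0,1,0,14,0,1,0,16,0,1,0,16,0,1,0])

```text
clock: 12.02
tcp_pos: [0.4774, 0.1065, 0.0379]
orientation: [-2.078, -2.356, 0.0]
contact_force: [-0.0, -0.2, -0.3]
grip_width: -0.0001
```

```bash
python3 look.py 14
```

```text
12.025 [0.47741037 0.10653433 0.03787395] [-0.01880349 -0.1921935  -0.30820152] (array([-11.8,   1.1, -29.1]), np.float64(-0.3009188318733058), array([[-0.125,  0.992, -0.   ],
       [ 0.992,  0.125, -0.   ]]))
tcp px [[379.66055892 257.55547695]]
```

View pics/c14.png

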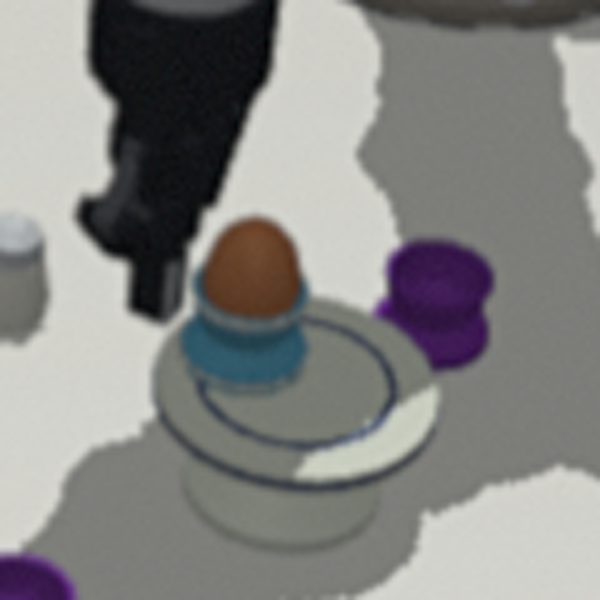

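Call:
send_rows(moves=[2,0,0,0,4,0,0,0,6,0,0,0,8,0,0,0,10,0,0,0,10,0,0,0])

```text
clock: 12.82
tcp_pos: [0.4762, 0.1165, 0.0379]
orientation: [-2.078, -2.356, -0.0]
contact_force: [-0.4, -0.0, 0.3]
grip_width: 0.0002
```

```bash
python3 look.py 15
```

```text
12.825 [0.47619468 0.11654545 0.03790667] [-0.3918472  -0.02830711  0.27062091] (array([-21.8,   1.1, -29.1]), np.float64(-0.30700261281657926), array([[-0.125,  0.992,  0.   ],
       [ 0.992,  0.125,  0.   ]]))
tcp px [[383.80401587 259.15076165]]
```

View pics/c15.png

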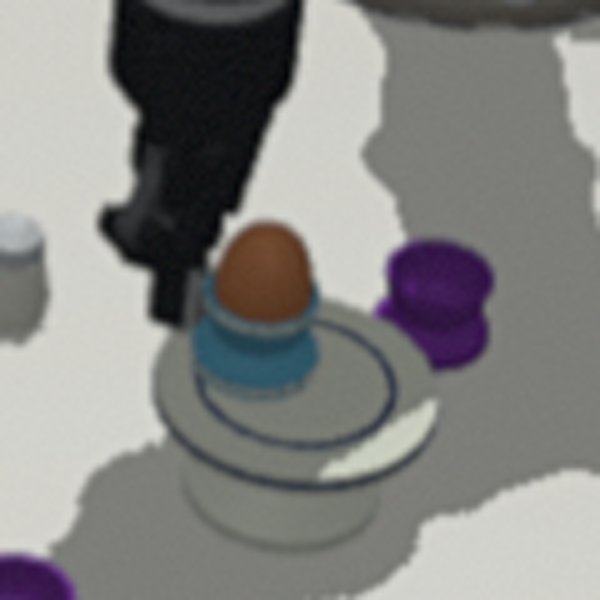

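Call:
send_rows(moves=[2,0,0,0,4,0,0,0,6,0,0,0,8,0,0,0,10,0,0,0,12,0,0,0,14,0,0,0,14,0,0,0])

```text
clock: 13.88
tcp_pos: [0.4744, 0.1305, 0.0379]
orientation: [-2.078, -2.356, -0.0]
contact_force: [-0.3, 0.6, 0.5]
grip_width: 0.0
```

```bash
python3 look.py 16
cat > meas.py <<'E'
import pickle,sys;from h import *
np.set_printoptions(precision=4,suppress=True)
f=pickle.load(open(f'scene{sys.argv[1]}.pkl','rb'));cup,ring,egg=masks(f);box=(375,220,442,300)
e=pts(egg,box);print('egg',onplane(f,[e.mean(0)],.1075),'init .4704 .1464; ring scene .469 .1724')
c=pts(cup,box);print(len(c),c.min(0),c.max(0),c.mean(0))
hull=cv2.convexHull(c.astype(np.float32)).reshape(-1,2);hull=hull[hull[:,1]>c[:,1].max()-9]
print('foot',circ(onplane(f,hull,.0675),.027))
E
python3 meas.py 0; python3 meas.py 16
```

```text
13.875 [0.47439246 0.13050749 0.03787975] [-0.32731519  0.63628215  0.50349825] (array([-35.9,   1.1, -29.1]), np.float64(-0.3024688942213969), array([[-0.125,  0.992,  0.   ],
       [ 0.992,  0.125, -0.   ]]))
tcp px [[389.65308726 261.39364032]]
egg [[0.4704 0.1464]] init .4704 .1464; ring scene .469 .1724
227 [387. 241.] [410. 261.] [398.2423 254.489 ]
foot [0.4694 0.1449]
egg [[0.4689 0.1664]] init .4704 .1464; ring scene .469 .1724
239 [395. 243.] [419. 264.] [406.2427 257.6485]
foot [0.4669 0.1652]
```

View pics/c16.png

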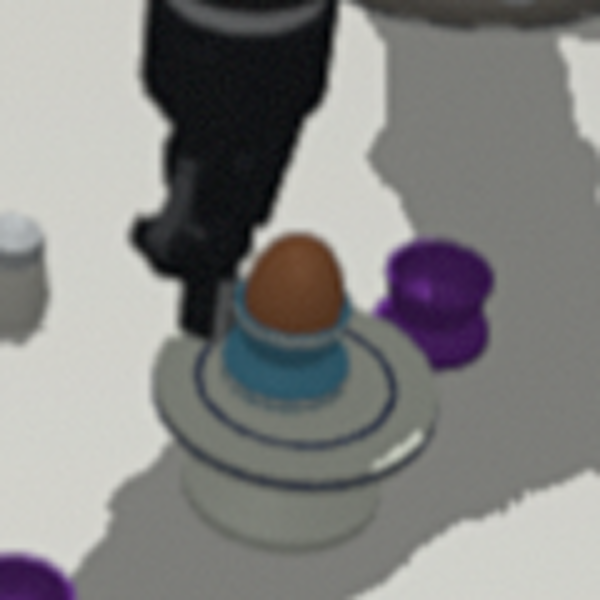

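Call:
send_rows(moves=[2,0,0,0,4,0,0,0,5.5,0,0,0,5.5,0,0,0,2,0,0,0,-8,0,0,0,-25,0,0,0,-50,0,0,0])

```text
clock: 14.92
tcp_pos: [0.4808, 0.0793, 0.0379]
orientation: [2.078, 2.356, 0.0]
contact_force: [0.5, -0.5, 0.9]
grip_width: -0.0002
```

```bash
python3 look.py 17;python3 meas.py 17
```

```text
14.925 [0.48079639 0.07930656 0.03790567] [ 0.46601725 -0.45222971  0.93483612] (array([ 15.7,   1.2, -29.1]), np.float64(-0.304496501301019), array([[-0.125,  0.992, -0.   ],
       [ 0.992,  0.125,  0.   ]]))
tcp px [[368.51240524 253.24656295]]
egg [[0.468  0.1715]] init .4704 .1464; ring scene .469 .1724
240 [397. 245.] [421. 265.] [408.8958 258.6   ]
foot [0.466  0.1705]
```

View pics/c17.png

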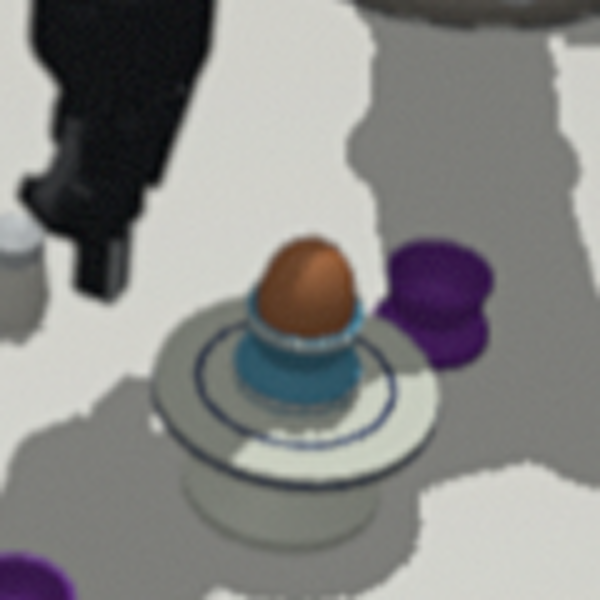

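Call:
send_rows(moves=[0,0,-60,0,0,0,-120,0,0,0,-180,0,-60,0,-200,0,-120,0,-200,0,-180,0,-200,0,-240,0,-200,0,-240,0,-200,0])

```text
clock: 15.98
tcp_pos: [0.5092, -0.1644, 0.2383]
orientation: [2.09, 2.343, -0.003]
contact_force: [-0.6, 0.9, -1.5]
grip_width: -0.0001
```

```bash
python3 - <<'E'
import pickle;from h import *
from bench import r
np.set_printoptions(precision=4,suppress=True)
f=r.grab_frame('top');pickle.dump(f,open('top9.pkl','wb'));s=r.grab_frame('scene');pickle.dump(s,open('scene9.pkl','wb'))
cup,ring,egg=masks(f);box=(225,245,290,315)
print('ring',circ(onplane(f,pts(ring,box),.06)))
c=pts(cup,box);H=onplane(f,cv2.convexHull(c.astype(np.float32)).reshape(-1,2),.071);print('cup',circ(H,.027))
e=pts(egg,box);print('egg',onplane(f,[e.mean(0)],.1075))
_,rs,_=masks(s);print('scene ring',circ(onplane(s,pts(rs,(375,220,442,300)),.06),.041))
A=cv2.resize(f['img'][245:315,220:290,::-1],(400,400),interpolation=cv2.INTER_CUBIC)
B=cv2.resize(s['img'][220:300,365:445,::-1],(400,400),interpolation=cv2.INTER_CUBIC)
cv2.imwrite('pics/c18.png',np.hstack([A,B]))
d=cv2.absdiff(f['img'],pickle.load(open('top0.pkl','rb'))['img']).max(2)
cv2.imwrite('pics/c19.png',f['img'][:,:,::-1])
E
python3 meas.py 9
```

```text
ring [0.4705 0.1749 0.041 ]
cup [0.4708 0.1753]
egg [[0.4705 0.1744]]
scene ring [0.4699 0.1727]
egg [[0.4662 0.1706]] init .4704 .1464; ring scene .469 .1724
242 [397. 243.] [421. 265.] [408.7645 258.4959]
foot [0.4662 0.1701]
```

View pics/c18.png

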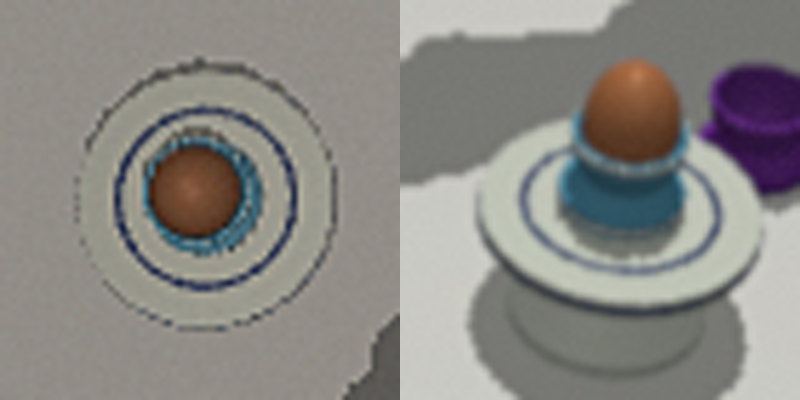

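View pics/c19.png

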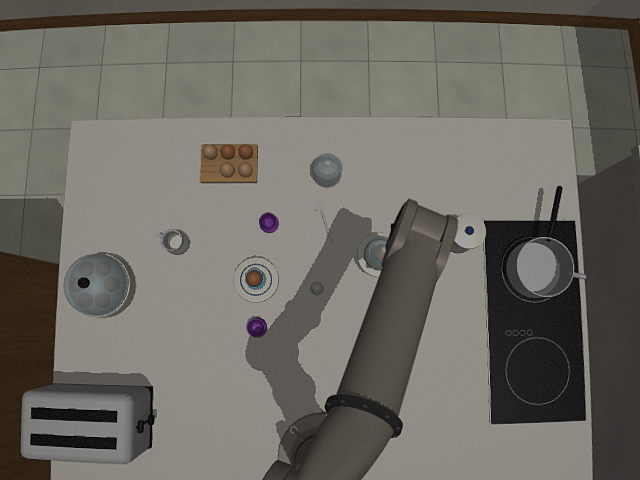

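```bash
python3 -c "
from bench import r
print(r.get_obs()['clock']);print(r.hand_in())"
```

```text
16.075
the job is handed in; nothing more can be done
None
```

The egg cup is now in the middle of its stand, upright, with the egg in it. I pushed it about 25 mm along the stand with the shut fingers against its foot, then backed off and handed in at about 16 s.

**Final checks:**
- **Top view:** ring centre (0.4705, 0.1749), cup (0.4708, 0.1753), so the cup is about 0.5 mm off centre. The ring had not moved measurably from its first reading.
- **Scene view:** this gave the cup about 3–4.5 mm off centre. That method already read about 4 mm towards the robot and 1–2 mm to the right of the top view before I moved anything. Both views are inside the 8 mm limit.
- **Forces and surroundings:** I saw no push force above the sensor's roughly 1 N noise while moving the cup. In the pictures nothing else appeared to have moved, and the arm was clear of everything. The arm covers part of the finished stand and its cloche in the last top view, so I could not see those fully.

**TCP reading:** the fingers looked higher in the pictures than the reported TCP height. I touched a bare patch of the counter with the fingertips to check, pressing with up to about 39 N along z (43 N in all). The reported height was about 28 mm too low, and I corrected for that before pushing the cup. Without the correction the fingers would have pushed near the rim, where the cup tips.

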